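# Draw out a trailer stabiliser leg and lock it with its spring pin

### The job

Set the trailer's stabiliser leg two holes longer: pull its spring pin out by the red handle, turn the handle a quarter turn down into the rest notch so that the pin stays out by itself, and let go. With the pin parked, draw the foot out past the next hole, then turn the handle back upright so that the pin springs in again, and work the leg until the pin snaps fully home in the second hole out (drilled by eye, somewhere about 120 mm further than now). Leave the other things on the bench alone.

Things in the scene. Friction and masses are not known exactly. Their poses are not given: they have to be found in the camera images.
- drop_leg: The whole fixture, bolted to the bench: grey chassis rail (65 mm square, 320 mm long) with a galvanised square sleeve (50 x 50 mm, 250 mm long) on top. Origin on the bench under the pin; its y axis points along the leg, the way the foot comes out; x away from the pin's handle; z up. Leg axis 96 mm above the bench, over the origin. Sleeve spans y -150 to 100 mm, its top is 121 mm up.
- leg (a joint): How far the inner leg (40 mm square tube, 1.7 kg) is drawn out, m: 0 now, locked. Next hole at 0.060; the second hole out was drilled by eye, anywhere from 0.109 to 0.131, hidden in the sleeve; then 0.180, end stop 0.19. Friction 7 to 9 N: it stays where left. Hole 14 mm, pin 12 mm: 1 mm play each way when locked; the pin drops in only within 2 or 3 mm of a hole, else its nose rides on the tube.
- foot_top (a point): Middle of the top edge of the inner (sleeve-side) face of the foot plate, which moves with the leg: a square upright plate 110 x 110 mm, 8 mm thick, square to the leg, welded to the end of the tube. At the start 170 mm along y from the fixture's origin, 151 mm above the bench; 70 mm clear between sleeve end and plate; the tube's top (116 mm up) runs 35 mm below this edge.
- pin_axis (a point): Fixed point on the pin's axis, where the handle's bar crosses it when the pin is fully home: 84 mm from the leg's axis on the fixture's -x side, 96 mm above the bench. The pin runs along the fixture's x and is pulled out along -x.
- pin (a joint): How far the spring pin is pulled out, m: 0 fully home in a hole, about 0.011 when its nose rides on the tube between holes, 0.015 when parked, 0.020 needed to swing the handle over the corner between slot and notch, 0.028 end stop. Spring 8 N at home, 16 N at 0.020, 19 N at the stop.
- handle (a joint): Turn of the handle about the pin's axis, rad: 0 upright in the deep slot of the square collar (30 mm square, its corner 98 mm from the leg's axis), pi/2 level, pointing along the fixture's -y, in the rest notch (5 mm deep, where the spring holds it). It turns only that way, freely once pulled clear, and a stop is just past the notch.
- grip (a point): Middle of the red grip on the handle's bar, 60 mm from the pin's axis; the grip is a round bar 16 mm thick covering 34 to 80 mm from the axis (round end at 88 mm). Moves with the pin and the handle. At the start straight above the pin's axis, 156 mm above the bench.
- spray_can: Bystander: grey spray can, 66 mm diameter, 190 mm tall, standing beyond the leg. Origin under its base.
- spanner: Bystander: steel spanner, 200 mm long, lying beyond the leg.
- hammer: Bystander: hammer with wooden handle, 280 mm long, lying.
- wheel_hub: Bystander: dark steel wheel hub, 110 mm diameter, 60 mm tall.
- bolt_tub: Bystander: blue open tub, 100 mm diameter, 60 mm tall.
- cordless_drill: Bystander: yellow and black cordless drill lying on its side, about 260 mm long, 70 mm high.
- tape_measure: Bystander: black and yellow tape measure, 75 x 40 x 72 mm.

How it is judged:
By the outcome, as a careful person would: the job done as asked, in the order asked, and still so for the second after the job is handed in, with the robot touching nothing.
It also fails if it takes over 72 s, if anything falls off the work surface, if the arm or the gripper's body presses on something with over 40 N, if the wrist force passes 120 N, or if a joint passes its speed limit or range.

### The arm

A 6-joint arm with a two-finger parallel gripper is mounted at the origin on the work surface. World frame = base frame: x ahead of the robot, y to its left, z up, the work surface at z = 0. Lengths are in mm, angles in rad, forces in N, time in s.
With the tool pointing down it reaches from about 350 to 850 mm from the base axis. Payload 8.1 kg.
Tool frame: the origin (TCP) lies between the finger pads; the fingertips stand 14 mm ahead of it and the grasp point (between the pads) lies 5 mm behind it; z points along the fingers, y is the line along which they close (so a half turn about z gives the same grasp; the last joint's range is limited). The gripper opens to 93 mm and grips with 3 to 60 N. Pads are 15 mm wide; open, the fingers measure 128 mm over their backs; the gripper's body (75 mm by 188 mm) begins 65 mm behind the grasp point.
Start: joints at [1.127, 0.13, 1.488, -0, 1.523, -0.085], TCP at [210.669, 561.804, 195.235] pointing down, gripper open.
Joint ranges: [-2.96, 2.96], [-0.89, 2.26], [0.02, 2.5], [-1.34, 4.48], [0, 2.73], [-2.66, 2.66]. Speed limits (rad/s): [2.39, 2.39, 2.79, 3.14, 3.14, 3.14].

### API

Orientations are given as a rotation vector (axis times angle).
In Python, from bench import r gives the robot as it stands.
- The arm moves only by the shell command python3 -m inch 'ROWS' [OPENING] [FORCE]. ROWS is text: rows parted by semicolons, each of 4 numbers parted by spaces: the shift along the tool's x, y, z in m, then the turn about the tool's z in degrees. In form: x y z roll; .... A call has exactly 5 rows; each row shifts and turns the commanded pose from where the row before left it, along the tool's axes as they then stand; what a row does not reach is not made up. A row lasts 1/10 s, in which the tool goes at most 50 mm and 8.59 degrees, less where a joint would pass 70% of its speed; a pose out of reach is approached as far as the arm can. A call is refused whole if a number of a shift passes 0.05 or a number of a turn 8.59, either way. A call with a gripper value outside its range is refused whole. OPENING is the gripper's target within -1 to 1 (fully open at 1, half-way at 0, shut at -1), set as the call begins (- or left out, the last holds). The fingers move at their own pace and stop on an object; FORCE is the grip in N (left out, the last holds). Time passes only in rows, so rows that do not move let the fingers close, or fill a call up. It gives the time, the measured TCP pose, the force, the opening and the grip force at its end, in the units of the state.
- r.sense(): the state, without advancing time (a new reading comes with each control period).
- r.grab_frame(name): name is "scene" or "top" or "wrist"; returns the picture (420x560x3 uint8, blue, green, red); there is no depth.
- r.camera_info(name): a dict with "fx", "fy", "cx", "cy" (pixels), "origin" and "rotation" of the camera in the world. Camera axes: x right, y up, looking along -z (the intrinsics and any distortion apply to the point x, -y, -z); pixel columns grow to the right and rows downward; lengths in mm; the calibration is good to about 2 mm. A picture is of the moment at which its call begins: read the wrist's pose just before it. camera_info takes no time and is no camera call; for the wrist camera it gives the pose at the moment of the call.
- r.finish_job(): hands the job in; it is judged then, once.
The state is a dict: "time": time; "joint_positions": joint angles; "joint_velocities": joint speeds; "effort": joint torques, N m; "tool_pos": TCP position; "tcp_rot": TCP orientation; "ft_force": force on the tool from outside, world axes, zero at the start; "torque": the same for the moment, N m; "finger_gap": finger opening in mm; "finger_force": force on a finger pad.
Only numpy, scipy, OpenCV 4.12 (cv2) and the standard library are available. Lean on these libraries where they do the work, as an engineer would, in place of code of your own. Each camera call takes 0.05 s, during which the arm holds its last target. There are 200 camera calls.

## Working session

There is one attempt and no reset: what is moved stays moved. The work goes in short steps, Python scripts to look and compute and a shell command to move; the robot and the scene stay as the last step left them, time stands still between calls to the robot, and variables do not carry over. Pictures are saved under pics/ and viewed, at most 10 in all, crops included, and the job is handed in when it is done.

```bash
mkdir -p pics; ls; python3 - <<'E'
from bench import r
import cv2,numpy as np
s=r.sense();print(s)
for n in("scene","top"):
    cv2.imwrite(f"pics/{n}0.png",r.grab_frame(n));print(n,r.camera_info(n))
E
```

```text
pics
{'time': 0.0, 'joint_positions': array([ 1.12661784e+00,  1.31159542e-01,  1.48925775e+00, -6.44721452e-06,
        1.52297138e+00, -8.53858591e-02]), 'joint_velocities': array([ 1.59399132e-03,  3.31817882e-06, -1.71898186e-03, -1.32553565e-03,
       -4.16281223e-04,  3.70259945e-04]), 'effort': array([-7.06784067e-04, -5.59851944e+01, -4.91751087e+01,  7.62934657e-02,
        3.60447506e-02, -2.33657829e-04]), 'tool_pos': array([210.40389803, 561.26472217, 194.20026223]), 'tcp_rot': array([-5.60488545e-01, -3.09071766e+00,  2.72510089e-03]), 'ft_force': array([-0.27456719, -0.45537608, -0.24132808]), 'torque': array([ 0.0384784 , -0.01687729,  0.00168035]), 'finger_force': 0.0, 'finger_gap': 93.18662655102207}
scene {'fx': 425.011528559013, 'fy': 425.011528559013, 'cx': 275.3832192594033, 'cy': 210.88418447620745, 'origin': array([1291.41336105, -613.75294046,  979.42275726]), 'rotation': array([0.77504445, 0.34607618, 0.83686972])}
top {'fx': 462.5589898858418, 'fy': 462.5589898858418, 'cx': 276.0860307847448, 'cy': 211.4639015831796, 'origin': array([ 298.64740113,  -30.09318471, 1540.52427357]), 'rotation': array([ 0.14375096, -0.14561336, -1.59175784])}
```

View pics/scene0.png

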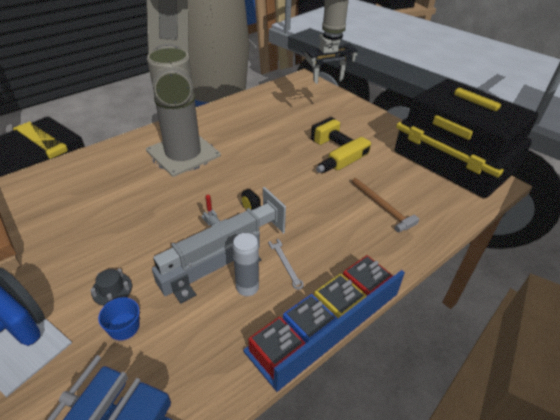

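View pics/top0.png

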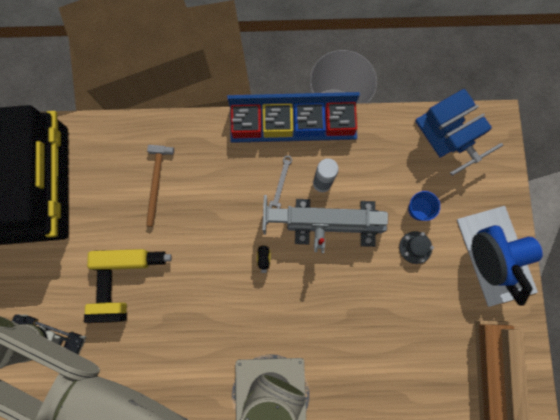

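The top view shows the leg at about (265–387, 218): foot at (266,215) and red grip at (321,240). The foot points to world +y and the handle faces the robot. The tape measure is at (263,257), near the foot.

```bash
cat > h.py <<'E'
import cv2,numpy as np
from scipy.spatial.transform import Rotation as R
def ray(c,u,v):
    M=R.from_rotvec(c['rotation']).as_matrix()
    d=M@np.array([(u-c['cx'])/c['fx'],-(v-c['cy'])/c['fy'],-1]);return np.array(c['origin']),d/np.linalg.norm(d)
def plane(c,u,v,z):
    o,d=ray(c,u,v);return o+d*(z-o[2])/d[2]
def proj(c,p):
    q=R.from_rotvec(c['rotation']).as_matrix().T@(np.array(p)-c['origin']);return c['cx']+c['fx']*q[0]/-q[2],c['cy']-c['fy']*q[1]/-q[2]
def tri(a,b):
    A=np.zeros((3,3));B=np.zeros(3)
    for o,d in(a,b):
        P=np.eye(3)-np.outer(d,d);A+=P;B+=P@o
    return np.linalg.solve(A,B)
def red(im):
    h=cv2.cvtColor(im,cv2.COLOR_BGR2HSV);return (((h[...,0]<8)|(h[...,0]>172))&(h[...,1]>140)&(h[...,2]>80)).astype(np.uint8)
E
python3 - <<'E'
from bench import r
from h import *
t=cv2.imread("pics/top0.png");s=cv2.imread("pics/scene0.png");ct=r.camera_info("top");cs=r.camera_info("scene")
def blob(im,x0,x1,y0,y1):
    m=red(im)[y0:y1,x0:x1];v,u=np.nonzero(m);print(len(u),u.min()+x0,u.max()+x0,v.min()+y0,v.max()+y0);return u.mean()+x0,v.mean()+y0
a=blob(t,300,340,225,255);b=blob(s,195,222,190,215)
print(a,b,tri(ray(ct,*a),ray(cs,*b)),plane(ct,*a,156))
cv2.imwrite("pics/c.png",cv2.resize(t[180:280,240:400],None,fx=5,fy=5,interpolation=cv2.INTER_CUBIC))
E
```

```text
19 319 323 238 242
71 206 211 195 210
(np.float64(321.1578947368421), np.float64(240.1578947368421)) (np.float64(208.2112676056338), np.float64(202.1549295774648)) [ 465.15405012 -167.46389468  154.68146372] [ 464.38908871 -168.40187398  156.        ]
```

View pics/c.png

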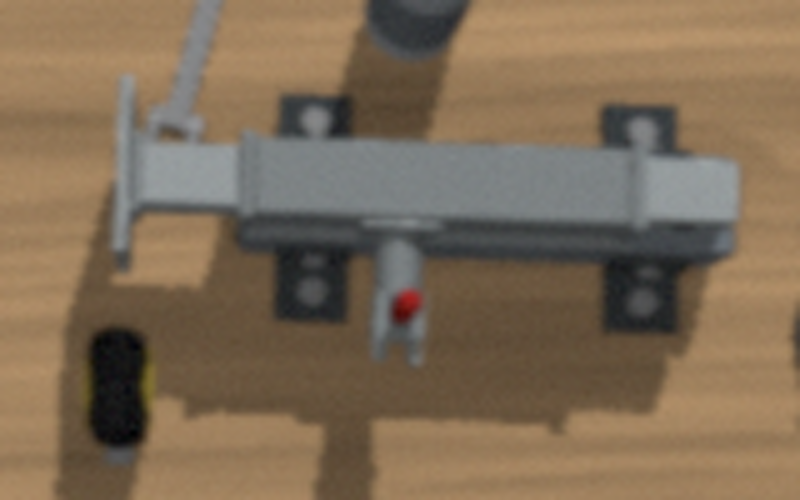

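```bash
cat >> h.py <<'E'
def need(s,p,yaw):
    "shift in tool axes (mm) to p, and roll (deg) that brings tool y to world angle yaw (mod 180)"
    M=R.from_rotvec(s['tcp_rot']).as_matrix();d=M.T@(np.array(p)-s['tool_pos'])
    a=np.degrees(np.arctan2(M[1,1],M[0,1]));return d.round(1),round((a-yaw+90)%180-90,2),'tilt',M[:,2].round(4)
E
python3 - <<'E'
from bench import r
from h import *
ct=r.camera_info("top")
P=lambda x,y,z:plane(ct,240+(x+.5)/5-.5,180+(y+.5)/5-.5,z)
for n,l in dict(up=((265,137),(625,150)),lo=((265,212),(625,223))).items():
    a,b=P(*l[0],121),P(*l[1],121);d=a-b;print(n,a,b,np.degrees(np.arctan2(d[1],d[0]))-90)
a,b=P(130,80,151),P(127,265,151);print('foot',a,b,(a+b)/2,np.linalg.norm(a-b))
print('sleeve ends',P(250,175,121),P(640,188,121))
print('can',P(415,40,0),plane(ct,327,168,190))
print('tape',P(120,390,36))
print(need(r.sense(),[465,-167,230],0))
E
```

```text
up [575.05808707 -87.18292317 121.        ] [ 560.94576515 -311.68162997  121.        ] -3.5969648410188313
lo [527.57918731 -85.64992674 121.        ] [ 514.86447912 -308.88223893  121.        ] -3.259890366341878
foot [607.07469074  -4.13512221 151.        ] [4.92400391e+02 1.62794522e-01 1.51000000e+02] [549.73754078  -1.98616385 151.        ] 114.7548132024447
sleeve ends [551.1735762  -77.05560151 121.        ] [ 536.64858052 -319.55524944  121.        ]
can [ 663.51736069 -196.78350623    0.        ] [ 678.94585179 -192.19797941  190.        ]
tape [426.67414059   8.96397063  36.        ]
(array([-494.1, -592.6,  -34.8]), np.float64(69.44), 'tilt', array([-7.0e-04, -1.5e-03, -1.0e+00]))
```

```bash
python3 -m inch '-.0247 -.0296 -.004 0;-.0247 -.0296 -.004 0;-.0247 -.0296 -.004 0;-.0247 -.0296 -.004 0;-.0247 -.0296 -.004 0' 0 10
python3 -m inch '-.0247 -.0296 -.004 0;-.0247 -.0296 -.004 0;-.0247 -.0296 -.004 0;-.0247 -.0296 -.004 0;-.0247 -.0296 -.004 0'
python3 -m inch '-.0247 -.0296 -.004 0;-.0247 -.0296 -.004 0;-.0247 -.0296 -.004 0;-.0247 -.0296 -.004 0;-.0247 -.0296 -.004 0'
python3 -m inch '-.0247 -.0296 -.004 0;-.0247 -.0296 -.004 0;-.0247 -.0296 -.004 0;-.0247 -.0296 -.004 0;-.0247 -.0296 -.004 0'
python3 -m inch '0 0 0 8.1;0 0 0 8.1;0 0 0 8.1;0 0 0 8.1;0 0 0 8.1'
python3 -m inch '0 0 0 8.1;0 0 0 8.1;0 0 0 8.1;0 0 0 8.1;0 0 0 0'
python3 - <<'E'
from bench import r
from h import *
s=r.sense();c=r.camera_info("wrist");im=r.grab_frame("wrist");cv2.imwrite("pics/w1.png",im)
print(need(s,[464,-167,161],-3.4),s['joint_positions'],c)
m=red(im);n,l,st,ce=cv2.connectedComponentsWithStats(m)
for i in range(1,n):
    if st[i,4]>60:print(st[i],ce[i],plane(c,*ce[i],170))
print(proj(c,[464,-167,184]))
E
```

```text
time: 0.6
tool_pos: [274.3, 378.2, 214.8]
tcp_rot: [-0.56, -3.091, 0.001]
ft_force: [1.0, -1.0, 0.4]
finger_gap: 57.8
finger_force: 0.0
time: 1.1
tool_pos: [338.0, 196.4, 235.1]
tcp_rot: [-0.56, -3.091, 0.0]
ft_force: [0.9, 0.3, 0.4]
finger_gap: 46.2
finger_force: 0.0
time: 1.6
tool_pos: [401.7, 14.4, 255.2]
tcp_rot: [-0.561, -3.091, -0.0]
ft_force: [0.7, 0.3, 0.6]
finger_gap: 46.7
finger_force: 0.0
time: 2.1
tool_pos: [465.4, -167.5, 274.9]
tcp_rot: [-0.561, -3.091, -0.0]
ft_force: [0.5, 0.5, -0.4]
finger_gap: 46.2
finger_force: 0.0
time: 2.6
tool_pos: [465.1, -165.9, 274.7]
tcp_rot: [-1.603, -2.7, 0.0]
ft_force: [-0.6, -0.1, 0.6]
finger_gap: 46.7
finger_force: 0.0
time: 3.1
tool_pos: [465.1, -165.9, 274.8]
tcp_rot: [-2.29, -2.15, 0.0]
ft_force: [0.0, -0.2, -0.3]
finger_gap: 46.9
finger_force: 0.0
(array([ -1.2,  -1. , 113.8]), np.float64(-0.2), 'tilt', array([-7.e-04,  4.e-04, -1.e+00])) [-4.46433289e-01 -1.77919521e-01  1.64813305e+00  3.63871358e-06
  1.67218355e+00 -3.83663729e-01] {'fx': 345.46152065445705, 'fy': 345.46152065445705, 'cx': 287.08740820191315, 'cy': 213.70833078570874, 'origin': array([469.41461929, -93.63269667, 464.78840473]), 'rotation': array([-0.26419587,  0.0073289 , -0.06283669])}
[277 188  18  29 418] [285.46650718 202.41626794] [ 463.91313053 -162.93660128  170.        ]
(np.float64(285.82179819157875), np.float64(210.93650805281177))
```

View pics/w1.png

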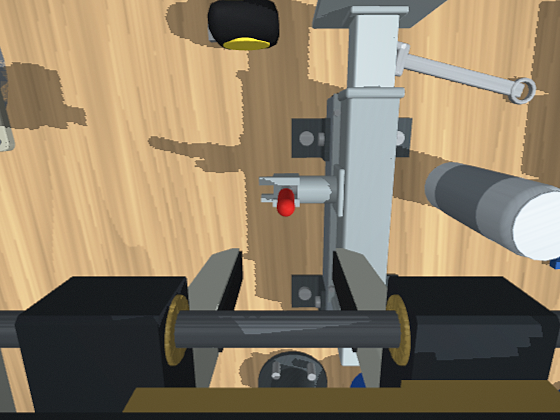

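The grip shows at (285,202) in the wrist view, centred ahead of and between the fingers. The position agrees with the earlier one to about 3 mm. I'll go down and grip.

```bash
python3 -m inch '0 -.001 .025 0;0 0 .025 0;0 0 .025 0;0 0 .02 0;0 0 .015 0'
python3 -m inch '0 0 .014 0;0 0 0 0;0 0 0 0;0 0 0 0;0 0 0 0' -1 30
python3 -m inch '0 0 0 0;0 0 0 0;0 0 0 0;0 0 0 0;0 0 0 0'
python3 - <<'E'
from bench import r
from h import *
cv2.imwrite("pics/w2.png",r.grab_frame("wrist"))
E
```

```text
time: 3.65
tool_pos: [463.6, -165.6, 163.4]
tcp_rot: [-2.282, -2.157, 0.001]
ft_force: [0.4, 0.2, 1.1]
finger_gap: 46.7
finger_force: 0.0
time: 4.15
tool_pos: [463.8, -166.2, 152.3]
tcp_rot: [-2.287, -2.153, 0.002]
ft_force: [-4.9, 0.4, 4.9]
finger_gap: 13.6
finger_force: 30.0
time: 4.65
tool_pos: [463.9, -166.2, 152.4]
tcp_rot: [-2.287, -2.153, 0.001]
ft_force: [-6.5, 1.1, 4.8]
finger_gap: 13.3
finger_force: 30.0
```

View pics/w2.png

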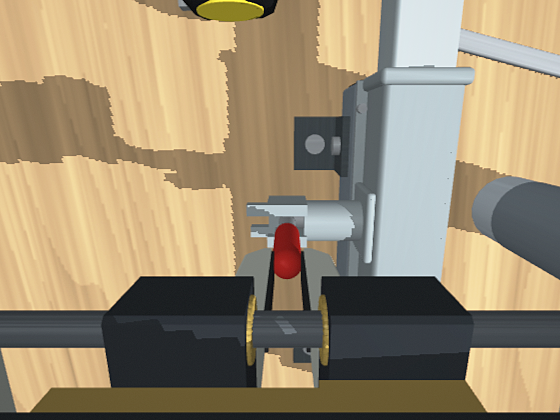

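```bash
python3 - <<'E'
from bench import r
from h import *
s=r.sense();c=r.camera_info("wrist");im=cv2.imread("pics/w2.png");m=red(im);v,u=np.nonzero(m)
print(s['tool_pos'],u.min(),u.max(),v.min(),v.max())
for y in(-168,-166,-164,-162,-160,-156,-154):print(y,[np.round(proj(c,[463.9,y,z])).tolist() for z in(130,176,184)])
for q in (246,260,275): 
  k=np.nonzero(m[q])[0]; print(q,k.min(),k.max())
E
```

```text
[ 463.86442458 -166.20378379  152.39639542] 273 300 223 278
-168 [[287.0, 238.0], [288.0, 268.0], [288.0, 274.0]]
-166 [[287.0, 236.0], [287.0, 264.0], [287.0, 271.0]]
-164 [[287.0, 233.0], [287.0, 261.0], [287.0, 267.0]]
-162 [[287.0, 230.0], [287.0, 257.0], [287.0, 263.0]]
-160 [[287.0, 227.0], [287.0, 253.0], [287.0, 259.0]]
-156 [[286.0, 221.0], [286.0, 246.0], [286.0, 252.0]]
-154 [[286.0, 218.0], [286.0, 242.0], [286.0, 248.0]]
246 274 299
260 274 300
275 277 296
```

```bash
python3 -m inch '0 -.005 0 0;0 -.005 0 0;0 -.005 0 0;0 -.005 0 0;0 -.004 0 0' -1 40; python3 -m inch '0 0 0 0;0 0 0 0;0 0 0 0;0 0 0 0;0 0 0 0'; python3 - <<'E'
from bench import r
from h import *
s=r.sense();c=r.camera_info("wrist");cv2.imwrite("pics/w3.png",r.grab_frame("wrist"));print(s['tool_pos'],s['ft_force'])
E
```

```text
time: 5.2
tool_pos: [443.6, -164.9, 152.5]
tcp_rot: [2.282, 2.149, 0.008]
ft_force: [16.7, -0.9, -9.8]
finger_gap: 13.4
finger_force: 40.0
time: 5.7
tool_pos: [443.7, -164.8, 152.4]
tcp_rot: [2.282, 2.15, 0.007]
ft_force: [14.2, -1.6, -7.4]
finger_gap: 13.2
finger_force: 40.0
[ 443.73630776 -164.84775649  152.44317734] [14.22646761 -1.56382098 -7.44011021]
```

View pics/w3.png

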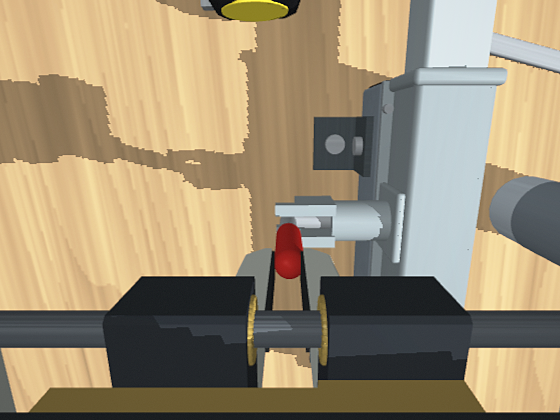

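The grip has moved out about 20 mm and the bar is almost at the collar's mouth. I'll pull 5 mm more, then swing.

```bash
python3 -m inch '0 -.002 0 0;0 -.002 0 0;0 -.001 0 0;0 0 0 0;0 0 0 0'
python3 -m inch '-.0094 0 .0007 0;-.0091 0 .0022 0;-.0087 0 .0036 0;0 0 0 0;0 0 0 0'
```

```text
time: 6.25
tool_pos: [439.0, -164.5, 152.4]
tcp_rot: [2.282, 2.149, 0.008]
ft_force: [17.4, -0.7, -8.6]
finger_gap: 13.2
finger_force: 40.0
time: 6.75
tool_pos: [438.7, -192.5, 147.9]
tcp_rot: [2.28, 2.147, 0.01]
ft_force: [17.3, 0.1, 0.5]
finger_gap: 12.2
finger_force: 39.8
```

```bash
python3 -m inch '-.0081 0 .005 0;-.0071 0 .0061 0;-.0061 0 .0071 0;0 0 0 0;0 0 0 0'
python3 -m inch '-.005 0 .0081 0;-.0036 0 .0087 0;-.0022 0 .0091 0;-.0007 0 .0094 0;0 0 0 0'; python3 - <<'E'
from bench import r
from h import *
s=r.sense();print(s['tool_pos'],s['ft_force'],s['torque'])
a=r.grab_frame("wrist");b=r.grab_frame("scene")[150:250,150:290]
cv2.imwrite("pics/w4.png",np.hstack([cv2.resize(a,(400,300)),cv2.resize(b,(400,300))]))
E
```

```text
time: 7.25
tool_pos: [431.8, -212.1, 126.1]
tcp_rot: [-2.287, -2.152, 0.0]
ft_force: [0.9, 0.0, -0.0]
finger_gap: 0.3
finger_force: 0.0
time: 7.75
tool_pos: [430.5, -223.3, 89.0]
tcp_rot: [-2.285, -2.151, 0.001]
ft_force: [-0.3, -0.6, 0.1]
finger_gap: 0.2
finger_force: 0.0
[ 430.45291327 -223.2882766    88.9541064 ] [-0.30226998 -0.5792693   0.07505045] [-0.08785927  0.10858234  0.01562846]
```

View pics/w4.png

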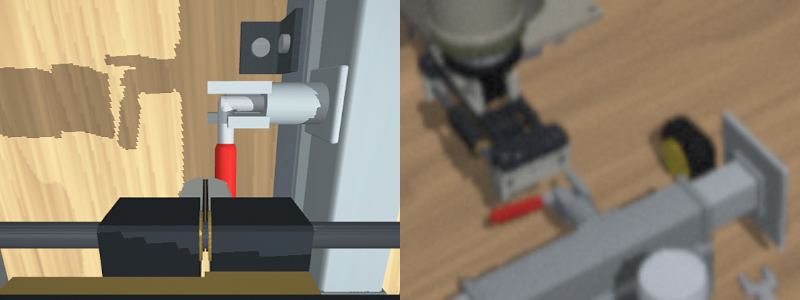

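The grip slipped out of the pads during the swing, so they are now shut at (205,200). The handle does look level in both views. I'll back off upward and measure where it is.

```bash
python3 -m inch '0 -.003 -.02 0;-.005 0 -.03 0;-.01 0 -.04 0;-.01 0 -.04 0;0 0 0 0' 0; python3 - <<'E'
from bench import r
from h import *
s=r.sense();print(s['tool_pos'])
c=r.camera_info("wrist");a=r.grab_frame("wrist");b=r.grab_frame("scene");cs=r.camera_info("scene")
def ends(m):
    n,l,st,ce=cv2.connectedComponentsWithStats(m);i=1+st[1:,4].argmax();v,u=np.nonzero(l==i)
    vx,vy,x0,y0=cv2.fitLine(np.c_[u,v].astype(np.float32),cv2.DIST_L2,0,.01,.01).ravel();t=(u-x0)*vx+(v-y0)*vy
    e=[(float(x0+vx*q),float(y0+vy*q)) for q in(t.min(),t.max())];return ce[i],e,st[i]
ms=red(b);k=np.zeros_like(ms);k[150:250,150:240]=1
A,B=ends(red(a)),ends(ms*k);print(A,B)
print(tri(ray(c,*A[0]),ray(cs,*B[0])))
for e in A[1]:
  for f in B[1]:
    o,d=ray(c,*e);o2,d2=ray(cs,*f);p=tri((o,d),(o2,d2));print(p,np.linalg.norm(np.cross(p-o,d)))
cv2.imwrite("pics/w5.png",a)
E
```

```text
time: 8.35
tool_pos: [430.2, -251.7, 228.7]
tcp_rot: [2.28, 2.145, 0.003]
ft_force: [0.3, 0.1, 0.6]
finger_gap: 36.0
finger_force: 0.0
[ 430.15046868 -251.70762151  228.72520323]
(array([301.04216315, 165.75893676]), [(300.8971624953234, 199.00827250237302), (301.18079862776875, 133.97462193921191)], array([ 293,  134,   18,   66, 1091], dtype=int32)) (array([189.9673913 , 219.76086957]), [(180.91138954909457, 222.72970881623712), (198.9407048431264, 216.819127951947)], array([181, 215,  19,  10,  92], dtype=int32))
[ 445.85844374 -221.93833562  101.87009941]
[ 444.27443526 -251.51709117  106.41522742] 0.048665631252026664
[ 457.64144914 -225.47166849  127.76304178] 24.940924609306197
[ 437.17118771 -218.72584855   86.8284865 ] 27.419841438170668
[ 447.84464725 -193.30932805   98.35247896] 0.1374285997326762
```

View pics/w5.png

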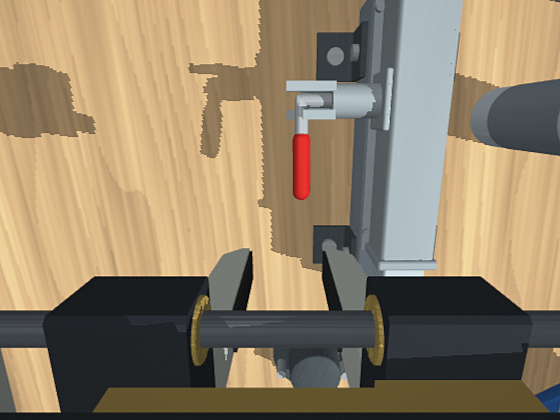

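Bar and grip point along fixture −y, with the grip at (301,166). Triangulation puts the pin about 14.5 mm out, so it is parked in the notch. Next is the foot.

```bash
python3 -m inch '.0437 .0184 0 0;.0437 .0184 0 0;.0437 .0184 0 0;.0437 .0184 0 0;.0437 .0184 0 0' 0 30
python3 -m inch '.0437 .0184 0 0;0 0 0 -8.18;0 0 0 -8.18;0 0 0 -8.18;0 0 0 -8.18'
python3 -m inch '0 0 0 -8.18;0 0 0 -8.18;0 0 0 -8.18;0 0 0 -8.18;0 0 0 -8.18'
python3 -m inch '0 0 0 -8.18;0 0 0 -8.18;0 0 0 0;0 0 0 0;0 0 0 0'; python3 - <<'E'
from bench import r
from h import *
s=r.sense();c=r.camera_info("wrist");a=r.grab_frame("wrist");cv2.imwrite("pics/w6.png",a)
print(s['tool_pos'],s['joint_positions'],need(s,[556.5,2.7,137],86.6),proj(c,[556.7,-1.3,151]))
E
```

```text
time: 8.95
tool_pos: [531.8, -33.9, 219.4]
tcp_rot: [-2.286, -2.152, 0.002]
ft_force: [0.4, -0.0, 0.4]
finger_gap: 46.6
finger_force: 0.0
time: 9.45
tool_pos: [552.1, 7.0, 219.1]
tcp_rot: [-1.577, -2.713, 0.002]
ft_force: [0.4, -0.3, 0.1]
finger_gap: 46.7
finger_force: 0.0
time: 9.95
tool_pos: [552.1, 6.7, 219.1]
tcp_rot: [-0.531, -3.093, 0.0]
ft_force: [0.4, -0.5, 0.3]
finger_gap: 46.6
finger_force: 0.0
time: 10.45
tool_pos: [552.9, 6.4, 220.5]
tcp_rot: [-0.1, -3.139, -0.0]
ft_force: [0.4, 0.3, 0.3]
finger_gap: 46.7
finger_force: 0.0
[552.87492039   6.43051206 220.5129113 ] [-8.11191633e-02 -5.20109658e-03  1.58363601e+00  2.23198421e-05
  1.56429979e+00 -1.58803165e+00] (array([-4. , -3.5, 83.5]), np.float64(-0.26), 'tilt', array([-1.1e-03,  1.0e-04, -1.0e+00])) (np.float64(277.5085638447665), np.float64(221.54420459143637))
```

View pics/w6.png

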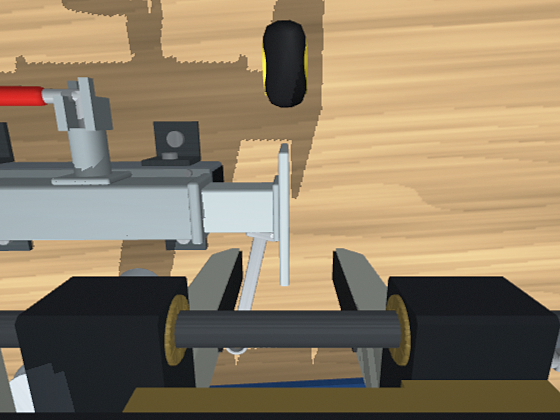

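The foot plate's top edge runs from (284,145) to (284,285). That agrees with my prediction to about 5 mm and lies between the fingers. I'll go down, grip it and draw it out 85 mm.

```bash
python3 -m inch '0 -.003 .025 0;0 0 .025 0;0 0 .02 0;0 0 .013 0;0 0 0 0'
python3 -m inch '0 0 0 0;0 0 0 0;0 0 0 0;0 0 0 0;0 0 0 0' -1 30
python3 -m inch '0 .005 0 0;0 .005 0 0;0 .005 0 0;0 0 0 0;0 0 0 0'
```

```text
time: 11.0
tool_pos: [551.6, 3.4, 136.0]
tcp_rot: [-0.097, -3.136, -0.0]
ft_force: [-0.9, 0.1, 0.2]
finger_gap: 46.3
finger_force: 0.0
time: 11.5
tool_pos: [553.4, 3.2, 138.8]
tcp_rot: [0.095, 3.139, -0.0]
ft_force: [0.2, -0.6, 0.0]
finger_gap: 11.6
finger_force: 0.0
time: 12.0
tool_pos: [554.0, 18.5, 138.2]
tcp_rot: [-0.094, -3.14, 0.0]
ft_force: [-0.7, -0.1, 0.4]
finger_gap: 0.4
finger_force: 0.0
```

```bash
python3 - <<'E'
from bench import r
from h import *
s=r.sense();c=r.camera_info("wrist");a=r.grab_frame("wrist");b=r.grab_frame("scene")
print(s['tool_pos'],s['finger_gap'],proj(c,[551,0,151]))
cv2.imwrite("pics/w7.png",np.hstack([cv2.resize(a,(400,300)),cv2.resize(b[135:255,180:340],(400,300),interpolation=cv2.INTER_CUBIC)]))
E
```

```text
[553.9698981   18.50494068 138.18843879] 0.35864290737574644 (np.float64(252.78613539515902), np.float64(253.17858734370216))
```

View pics/w7.png

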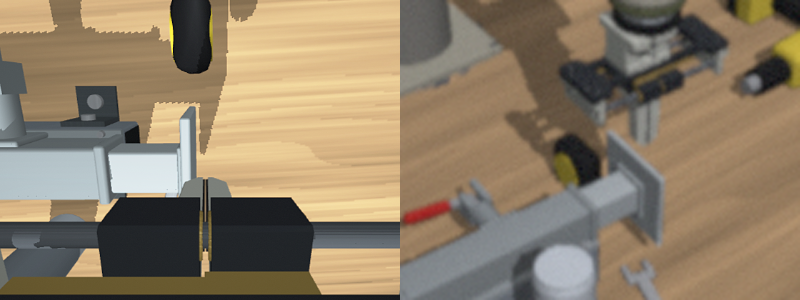

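```bash
python3 - <<'E'
from bench import r
from h import *
cs=r.camera_info("scene")
f=lambda p:np.round((np.array(proj(cs,p))-[180,135])*2.5+[400,0]).tolist()
for p in([554,18.5,124],[554,18.5,138],[556,0,151],[501,3,151],[611,-3,151],[501,3,41]):print(p,f(p))
ct=r.camera_info("top");im=r.grab_frame("top");cv2.imwrite("pics/t7.png",cv2.resize(im[180:260,230:330],(800,600),interpolation=cv2.INTER_CUBIC))
print(proj(ct,[554,18.5,124]),proj(ct,[551,0,151]))
E
```

```text
[554, 18.5, 124] [641.0, 162.0]
[554, 18.5, 138] [641.0, 153.0]
[556, 0, 151] [631.0, 152.0]
[501, 3, 151] [604.0, 128.0]
[611, -3, 151] [659.0, 177.0]
[501, 3, 41] [604.0, 194.0]
(np.float64(258.8991685301657), np.float64(214.32150843441767)) (np.float64(264.6429057005892), np.float64(213.57253118709244))
```

```bash
python3 - <<'E'
from bench import r
from h import *
s=r.sense();c=r.camera_info("wrist");a=r.grab_frame("wrist");g=cv2.cvtColor(a,cv2.COLOR_BGR2GRAY)
for v in(170,190,210,230):print(v,g[v,235:300:1].tolist())
for y in(-8,0,8,16):print(y,[np.round(proj(c,[x,y,151])).tolist() for x in(500,520,540,556)])
b=r.grab_frame("scene");gs=cv2.cvtColor(b,cv2.COLOR_BGR2GRAY);hs=cv2.cvtColor(b,cv2.COLOR_BGR2HSV)
h=cv2.cvtColor(a,cv2.COLOR_BGR2HSV)
print('sat',h[190,235:300].tolist()[::3])
E
```

```text
170 [205, 205, 207, 207, 207, 210, 213, 217, 218, 218, 219, 219, 220, 218, 219, 224, 198, 158, 207, 220, 226, 225, 226, 226, 226, 226, 227, 229, 224, 209, 190, 150, 98, 104, 105, 105, 105, 103, 95, 148, 212, 220, 215, 219, 196, 127, 134, 136, 135, 134, 134, 133, 134, 133, 133, 132, 132, 131, 131, 131, 131, 129, 127, 122, 166]
190 [196, 200, 202, 204, 201, 203, 203, 202, 200, 200, 200, 200, 200, 199, 200, 202, 191, 176, 196, 214, 224, 229, 227, 227, 227, 227, 228, 229, 226, 215, 200, 170, 114, 102, 105, 103, 105, 103, 99, 123, 177, 203, 203, 176, 113, 123, 125, 123, 124, 123, 123, 125, 123, 124, 123, 123, 123, 119, 155, 194, 193, 197, 194, 194, 194]
210 [114, 115, 116, 116, 115, 115, 114, 115, 115, 114, 114, 115, 105, 149, 200, 208, 219, 190, 164, 205, 221, 229, 228, 228, 229, 229, 229, 230, 228, 221, 206, 180, 130, 97, 105, 106, 104, 104, 101, 106, 157, 194, 188, 193, 204, 184, 119, 127, 128, 128, 130, 130, 120, 167, 211, 206, 205, 205, 204, 206, 205, 206, 205, 205, 204]
230 [228, 228, 228, 228, 227, 228, 228, 228, 228, 228, 227, 229, 233, 206, 154, 198, 213, 202, 173, 187, 212, 226, 232, 230, 230, 231, 230, 230, 230, 224, 211, 193, 154, 99, 104, 106, 105, 104, 102, 94, 154, 208, 197, 198, 198, 197, 197, 198, 198, 198, 197, 198, 198, 197, 199, 198, 198, 198, 199, 199, 198, 197, 197, 197, 197]
-8 [[229.0, 161.0], [233.0, 199.0], [237.0, 235.0], [240.0, 262.0]]
0 [[245.0, 160.0], [248.0, 198.0], [252.0, 234.0], [254.0, 262.0]]
8 [[260.0, 159.0], [264.0, 197.0], [266.0, 233.0], [269.0, 261.0]]
16 [[276.0, 158.0], [279.0, 196.0], [281.0, 232.0], [283.0, 260.0]]
sat [[18, 96, 226], [19, 93, 232], [19, 94, 231], [18, 92, 229], [19, 95, 228], [19, 98, 232], [101, 34, 210], [95, 13, 234], [98, 16, 234], [97, 14, 235], [98, 23, 209], [97, 22, 106], [98, 25, 110], [24, 20, 125], [18, 96, 234], [17, 98, 143], [17, 97, 144], [17, 98, 145], [17, 98, 143], [17, 99, 139], [17, 100, 225], [18, 98, 224]]
```

```bash
python3 - <<'E'
from bench import r
from h import *
b=r.grab_frame("scene");h=cv2.cvtColor(b,cv2.COLOR_BGR2HSV);cs=r.camera_info("scene");s=r.sense();print(s['tool_pos'])
for z in(124,138,150,160,180):print(z,proj(cs,[554,18.5,z]))
print('plate top near/far',proj(cs,[501,3,151]),proj(cs,[611,-3,151]))
print('saturation rows 178-212, cols 268-290')
for v in range(178,212):print(v,' '.join('%3d'%x for x in h[v,264:292,1]))
E
```

```text
[554.00502941  18.07203645 138.23948146]
124 (np.float64(276.4101716345579), np.float64(199.70270265690004))
138 (np.float64(276.50084286950596), np.float64(196.22586791326788))
150 (np.float64(276.5796384815142), np.float64(193.2044099874656))
160 (np.float64(276.64607586498005), np.float64(190.65683463744125))
180 (np.float64(276.7811106231537), np.float64(185.47885797168573))
plate top near/far (np.float64(261.60594084193895), np.float64(186.14634493990167)) (np.float64(283.4094301348816), np.float64(205.94814081574776))
saturation rows 178-212, cols 268-290
178  21  31  42  64  81  83  77  42  19  12   8   7   6   6   8   5   6   7  12  34  79  90  94  93  95  95  95  97
179  73  73  83  87  90  91  82  45  19   8  11  10   9   7   6  12   6   7  13  36  81  94  96  93  97  92  96  96
180  88  89  94  93  93  94  85  54  22   3   9  11   7   9  12   5   8   7  18  44  82  93  93  95  95  93  95  93
181  93  94  91  95  97  92  88  58  23   8   9   4   7   6  12   7   8   9  18  46  82  98  97  91  94  96  92  94
182  92  91  96  97  94  94  87  65  27  10  11   6   6  11   6   9 
[... 2711 characters left out ...]
  94
206  19  20  18  18  20  16  16  20  22  19  17  21  13  19  12  18  14  13  17  14   5  28  78  95  96  96  99  94
207  17  17  17  17  17  17  19  16  14  21  19  23  17  16  17  11  17  19  13  17  14  17  69  94  96  95  96  94
208  14  15  19  20  17  19  15  16  20  13  20  16  18  21  19  14  18  14  14  19   8  14  74  92 100  95  93  94
209  17  18  15  14  18  17  17  18  16  18  21  17  18  16  19  11  20  17  14  17  14  20  77  96  93  97  95  96
210  18  17  17  14  17  15  16  16  18  19  17  18  17  14  14  20  20  14  14  15  10  22  78  92  96  95  96  96
211  18  15  18  18  16  15  17  17  20  18  19  19  18  19  22  21  17  14  17  17   8  27  79  93  96  95  94  91
```

The fingers passed over the plate: in the scene view their tips sit at about z 151 (pixel row 193) while TCP reads z 138. So the real pads are about 27 mm higher than stated, which also explains why the handle slipped. I'll correct for that.

```bash
python3 -m inch '0 -.006 -.015 0;0 -.006 0 0;0 0 0 0;0 0 0 0;0 0 0 0' 0 30
python3 -m inch '0 0 .015 0;0 0 .015 0;0 0 .008 0;0 0 0 0;0 0 0 0'
python3 -m inch '0 0 0 0;0 0 0 0;0 0 0 0;0 0 0 0;0 0 0 0' -1 
python3 -m inch '0 0 0 0;0 0 0 0;0 0 0 0;0 0 0 0;0 0 0 0'
```

```text
time: 12.8
tool_pos: [553.1, 6.2, 153.0]
tcp_rot: [-0.096, -3.14, -0.0]
ft_force: [-0.4, 0.6, -0.3]
finger_gap: 35.7
finger_force: 0.0
time: 13.3
tool_pos: [552.9, 6.3, 114.6]
tcp_rot: [-0.095, -3.139, -0.0]
ft_force: [-0.1, -0.3, 0.2]
finger_gap: 46.6
finger_force: 0.0
time: 13.8
tool_pos: [553.4, 5.8, 115.5]
tcp_rot: [0.095, 3.14, -0.001]
ft_force: [-1.1, -6.4, -0.2]
finger_gap: 10.9
finger_force: 3.1
time: 14.3
tool_pos: [553.4, 5.2, 115.5]
tcp_rot: [0.096, 3.14, -0.002]
ft_force: [-1.4, -4.7, 0.9]
finger_gap: 7.6
finger_force: 30.0
```

```bash
python3 -m inch '0 .005 0 0;0 .005 0 0;0 .005 0 0;0 .005 0 0;0 .005 0 0'
python3 -m inch '0 .006 0 0;0 .006 0 0;0 .006 0 0;0 .006 0 0;0 .006 0 0'
python3 -m inch '0 .006 0 0;0 .006 0 0;0 .006 0 0;0 .006 0 0;0 .006 0 0'
python3 -m inch '0 0 0 0;0 0 0 0;0 0 0 0;0 0 0 0;0 0 0 0'
```

```text
time: 14.8
tool_pos: [554.8, 29.6, 115.4]
tcp_rot: [0.097, 3.14, -0.004]
ft_force: [-1.6, -7.8, 2.7]
finger_gap: 7.8
finger_force: 30.0
time: 15.3
tool_pos: [556.6, 59.6, 115.5]
tcp_rot: [-0.097, -3.14, 0.004]
ft_force: [-1.4, -8.0, 2.0]
finger_gap: 7.5
finger_force: 30.0
time: 15.8
tool_pos: [558.3, 89.5, 115.5]
tcp_rot: [-0.097, -3.14, 0.004]
ft_force: [-1.4, -8.1, 2.3]
finger_gap: 7.7
finger_force: 30.0
time: 16.3
tool_pos: [558.4, 90.7, 115.5]
tcp_rot: [0.096, 3.14, -0.001]
ft_force: [-1.6, -4.9, 4.7]
finger_gap: 7.7
finger_force: 30.0
```

```bash
python3 -m inch '0 0 0 0;0 0 0 0;0 0 0 0;0 0 -.02 0;0 0 -.04 0' 0
python3 -m inch '0 0 -.04 8.18;0 0 0 8.18;0 0 0 8.18;0 0 0 8.18;0 0 0 8.18'
python3 -m inch '0 0 0 8.18;0 0 0 8.18;0 0 0 8.18;0 0 0 8.18;0 0 0 8.18'
python3 -m inch '0 0 0 8.18;-.0403 -.0116 0 0;-.0403 -.0116 0 0;-.0403 -.0116 0 0;-.0403 -.0116 0 0'
python3 -m inch '-.0403 -.0116 0 0;-.0403 -.0116 0 0;-.0403 -.0116 0 0;-.0403 -.0116 0 0;0 0 0 0'
python3 - <<'E'
from bench import r
from h import *
s=r.sense();c=r.camera_info("wrist");a=r.grab_frame("wrist");v,u=np.nonzero(red(a))
k=(v<250);u,v=u[k],v[k];print(u.min(),u.max(),v.min(),v.max(),u.mean(),v.mean(),plane(c,u.mean(),v.mean(),99),proj(c,[446,-225,99]))
p=plane(c,u.mean(),v.mean(),99);p[2]=66;print(s['tool_pos'],need(s,p,-3.4))
E
```

```text
time: 16.8
tool_pos: [555.6, 91.2, 171.6]
tcp_rot: [-0.095, -3.132, 0.0]
ft_force: [0.4, 0.4, -0.6]
finger_gap: 42.9
finger_force: 0.0
time: 17.3
tool_pos: [558.4, 91.4, 215.2]
tcp_rot: [-1.195, -2.905, -0.001]
ft_force: [-0.5, 0.2, -1.1]
finger_gap: 46.8
finger_force: 0.0
time: 17.8
tool_pos: [558.4, 91.4, 215.0]
tcp_rot: [-2.134, -2.305, -0.0]
ft_force: [-0.1, -0.5, -0.1]
finger_gap: 46.2
finger_force: 0.0
time: 18.3
tool_pos: [501.8, -67.9, 215.1]
tcp_rot: [-2.286, -2.154, -0.001]
ft_force: [1.0, -1.4, 0.8]
finger_gap: 46.4
finger_force: 0.0
time: 18.8
tool_pos: [444.7, -229.0, 215.1]
tcp_rot: [2.292, 2.148, -0.002]
ft_force: [0.4, -0.1, 0.6]
finger_gap: 46.6
finger_force: 0.0
279 296 163 229 287.636925795053 195.23851590106008 [ 445.75757286 -222.42315411   99.        ] (np.float64(288.08833525336564), np.float64(197.99729336356634))
[ 444.74984192 -229.01725592  215.13437222] (array([  6.8,   0.6, 149.1]), np.float64(-0.33), 'tilt', array([-3.0e-04, -1.2e-03, -1.0e+00]))
```

```bash
python3 -m inch '.005 .001 .04 0;0 0 .04 0;0 0 .03 0;0 0 .02 0;0 0 .017 0'
python3 -m inch '0 0 0 0;0 0 0 0;0 0 0 0;0 0 0 0;0 0 0 0' -1 45
python3 -m inch '0 0 0 0;0 0 0 0;0 0 0 0;0 0 0 0;0 0 0 0'
```

```text
time: 19.35
tool_pos: [447.5, -218.2, 66.4]
tcp_rot: [-2.284, -2.154, -0.0]
ft_force: [0.2, 0.1, -0.0]
finger_gap: 46.4
finger_force: 0.0
time: 19.85
tool_pos: [445.8, -220.4, 68.4]
tcp_rot: [-2.286, -2.152, 0.005]
ft_force: [-9.0, -1.0, 1.2]
finger_gap: 15.0
finger_force: 45.0
time: 20.35
tool_pos: [445.8, -220.5, 68.2]
tcp_rot: [-2.286, -2.151, 0.004]
ft_force: [-8.1, -1.6, 0.2]
finger_gap: 14.9
finger_force: 45.0
```

```bash
python3 -m inch '0 -.004 0 0;0 -.004 0 0;0 -.003 0 0;0 0 0 0;0 0 0 0'
python3 -m inch '.0007 0 -.0088 0;.002 0 -.0085 0;.0034 0 -.0081 0;0 0 0 0;0 0 0 0'
```

```text
time: 20.85
tool_pos: [441.1, -219.9, 70.6]
tcp_rot: [2.282, 2.148, 0.009]
ft_force: [15.3, 1.9, -3.3]
finger_gap: 15.0
finger_force: 45.0
time: 21.35
tool_pos: [440.9, -213.3, 95.7]
tcp_rot: [2.282, 2.15, 0.009]
ft_force: [13.3, 2.9, -4.8]
finger_gap: 15.1
finger_force: 45.0
```

```bash
python3 -m inch '.0047 -.002 -.0076 0;.0057 -.001 -.0066 0;.0066 0 -.0057 0;0 0 0 0;0 0 0 0'
python3 -m inch '.0076 0 -.0047 0;.0081 0 -.0034 0;.0085 0 -.002 0;.0088 0 -.0007 0;0 0 0 0'
```

```text
time: 21.85
tool_pos: [439.4, -196.2, 115.6]
tcp_rot: [2.281, 2.149, 0.01]
ft_force: [17.3, 1.9, -6.8]
finger_gap: 15.1
finger_force: 45.0
time: 22.35
tool_pos: [437.7, -162.8, 125.4]
tcp_rot: [2.285, 2.154, 0.001]
ft_force: [-0.6, -0.5, 0.5]
finger_gap: 0.4
finger_force: 0.0
```

```bash
cat > m.py <<'E'
from bench import r
from h import *
s=r.sense();c=r.camera_info("wrist");a=r.grab_frame("wrist");b=r.grab_frame("scene");t=r.grab_frame("top");cs=r.camera_info("scene");ct=r.camera_info("top")
def ends(m):
    n,l,st,ce=cv2.connectedComponentsWithStats(m);i=1+st[1:,4].argmax();v,u=np.nonzero(l==i)
    vx,vy,x0,y0=cv2.fitLine(np.c_[u,v].astype(np.float32),cv2.DIST_L2,0,.01,.01).ravel();k=(u-x0)*vx+(v-y0)*vy
    return ce[i],[(float(x0+vx*q),float(y0+vy*q)) for q in(k.min(),k.max())],st[i]
ms=red(b);k=np.zeros_like(ms);k[170:250,150:240]=1;mt=red(t);kt=np.zeros_like(mt);kt[220:260,300:360]=1
A,B=ends(red(a)),ends(ms*k)
print(s['tool_pos'],'wrist',A,'scene',B)
try: print('top',ends(mt*kt))
except Exception as e: print('top none')
print('centre',tri(ray(c,*A[0]),ray(cs,*B[0])))
for e in A[1]:
  for f in B[1]:
    w,q=ray(c,*e),ray(cs,*f);p=tri(w,q);print(p.round(1),np.linalg.norm(np.cross(p-w[0],w[1])).round(2))
E
python3 -m inch '0 -.01 -.02 0;0 0 -.04 0;0 0 -.04 0;0 0 0 0;0 0 0 0' 0;python3 m.py
```

```text
time: 22.85
tool_pos: [427.6, -163.5, 225.6]
tcp_rot: [2.286, 2.151, 0.001]
ft_force: [0.4, -0.4, 0.2]
finger_gap: 35.9
finger_force: 0.0
[ 427.64751661 -163.4806539   225.63048258] wrist (array([309.49073171, 241.13560976]), [(306.9160197430808, 212.73563825077156), (311.9512701462767, 268.27639310073044)], array([ 299,  213,   23,   56, 1025], dtype=int32)) scene (array([198.984375, 202.765625]), [(194.33335422103553, 196.74258248318276), (203.5002741722998, 208.61368589008214)], array([194, 197,  11,  13,  64], dtype=int32))
top none
centre [ 445.36249506 -186.71172507  149.50167957]
[ 434.5 -175.1  156.4] 15.88
[ 444.9 -172.7  117.6] 0.62
[ 444.6 -197.9  178.3] 0.74
[ 457.1 -198.1  147.2] 17.61
```

```bash
python3 -m inch '-.035 .011 0 0;-.035 .011 0 0;0 0 .03 0;0 0 .03 0;0 0 .03 0' -1
python3 -m inch '.006 0 0 0;.006 0 0 0;.006 0 0 0;.006 0 0 0;.004 0 0 0'
python3 -m inch '.006 0 0 0;.006 0 0 0;.006 0 0 0;.006 0 0 0;0 0 0 0'
python3 -m inch '0 0 0 0;0 0 0 0;0 0 0 0;0 0 0 0;0 0 0 0'; python3 m.py
```

```text
time: 23.5
tool_pos: [443.8, -233.8, 131.6]
tcp_rot: [-2.286, -2.151, 0.001]
ft_force: [-0.9, 0.3, -0.2]
finger_gap: 11.3
finger_force: 0.0
time: 24.0
tool_pos: [447.5, -205.7, 135.9]
tcp_rot: [2.285, 2.152, 0.001]
ft_force: [-0.3, -0.1, -1.1]
finger_gap: 0.2
finger_force: 0.0
time: 24.5
tool_pos: [448.0, -181.3, 134.3]
tcp_rot: [-2.287, -2.154, -0.0]
ft_force: [0.3, 0.2, -0.3]
finger_gap: 0.3
finger_force: 0.0
time: 25.0
tool_pos: [447.9, -182.2, 134.3]
tcp_rot: [-2.288, -2.153, 0.0]
ft_force: [-0.7, -0.1, -0.3]
finger_gap: 1.0
finger_force: 0.0
[ 447.93387675 -182.1929288   134.31018245] wrist (array([293.49292149, 232.43114543]), [(291.67174064684457, 203.02032791133837), (295.1490495414704, 259.1765354848047)], array([ 277,  203,   35,   57, 1554], dtype=int32)) scene (array([207.02564103, 203.25641026]), [(206.90015484786883, 207.9973575233955), (207.16534218807266, 197.97790872808486)], array([205, 198,   5,  11,  39], dtype=int32))
top none
centre [ 453.93737283 -167.37137497  143.3807439 ]
[ 450.4 -161.6  117.3] 2.88
[ 449.4 -154.5  152.3] 4.4
[ 458.8 -179.7  137.9] 10.0
[ 456.4 -169.8  168.5] 6.41
```

The handle is upright and the grip has moved back to x≈453, so the pin is about 11 mm out with its nose riding on the tube. Back to the foot.

```bash
python3 -m inch '-.02 0 0 0;0 0 -.04 0;0 0 -.05 0;.0427 .0131 0 0;.0427 .0131 0 0' 0 30
python3 -m inch '.0427 .0131 0 0;.0427 .0131 0 0;.0427 .0131 0 0;.0427 .0131 0 0;.0427 .0131 0 0'
python3 -m inch '0 0 0 -8.18;0 0 0 -8.18;0 0 0 -8.18;0 0 0 -8.18;0 0 0 -8.18'
python3 -m inch '0 0 0 -8.18;0 0 0 -8.18;0 0 0 -8.18;0 0 0 -8.18;0 0 0 -8.18'
python3 -m inch '0 0 0 -8.18;0 0 0 0;0 0 0 0;0 0 0 0;0 0 0 0'
cat > g.py <<'E'
from bench import r
from h import *
b=r.grab_frame("scene");t=r.grab_frame("top");cs=r.camera_info("scene");ct=r.camera_info("top");s=r.sense()
def f(im,x0,x1,y0,y1):
    v,u=np.nonzero(red(im)[y0:y1,x0:x1]);return (u.mean()+x0,v.mean()+y0,len(u)) if len(u) else None
S,T=f(b,185,225,185,225),f(t,300,340,220,260);print(S,T)
if S and T:print('grip',tri(ray(cs,*S[:2]),ray(ct,*T[:2])))
print(s['tool_pos'],need(s,[558.4,90.7,115.5],86.6))
E
python3 g.py
```

```text
time: 25.65
tool_pos: [479.4, -118.9, 226.9]
tcp_rot: [2.288, 2.146, 0.003]
ft_force: [0.5, -0.4, -0.7]
finger_gap: 36.1
finger_force: 0.0
time: 26.15
tool_pos: [556.7, 92.7, 224.4]
tcp_rot: [2.287, 2.153, 0.0]
ft_force: [0.5, -0.7, 0.4]
finger_gap: 46.3
finger_force: 0.0
time: 26.65
tool_pos: [556.3, 90.9, 224.2]
tcp_rot: [-1.382, -2.821, 0.0]
ft_force: [-0.0, 0.1, 0.3]
finger_gap: 46.8
finger_force: 0.0
time: 27.15
tool_pos: [556.3, 90.8, 224.2]
tcp_rot: [-0.31, -3.126, 0.0]
ft_force: [0.3, -0.4, 0.2]
finger_gap: 46.6
finger_force: 0.0
time: 27.65
tool_pos: [556.3, 90.8, 224.3]
tcp_rot: [-0.099, -3.14, 0.0]
ft_force: [0.3, -0.3, 0.3]
finger_gap: 46.7
finger_force: 0.0
(np.float64(206.4927536231884), np.float64(199.81159420289856), 69) (np.float64(320.4117647058824), np.float64(244.11764705882354), 17)
grip [ 453.08864873 -165.12414958  154.1736954 ]
[556.33206513  90.82084602 224.34216176] (array([ -2.1,   0. , 108.8]), np.float64(-0.14), 'tilt', array([ 0., -0., -1.]))
```

```bash
python3 -m inch '0 0 .03 0;0 0 .03 0;0 0 .03 0;0 0 .018 0;0 0 0 0'
python3 -m inch '0 0 0 0;0 0 0 0;0 0 0 0;0 0 0 0;0 0 0 0' -1 30
python3 -m inch '0 0 0 0;0 0 0 0;0 0 0 0;0 0 0 0;0 0 0 0'
python3 -m inch '0 .004 0 0;0 .004 0 0;0 .004 0 0;0 .003 0 0;0 .002 0 0'
python3 -m inch '0 .001 0 0;0 .001 0 0;0 .001 0 0;0 .001 0 0;0 .001 0 0'
```

```text
time: 28.25
tool_pos: [553.7, 90.6, 112.8]
tcp_rot: [-0.096, -3.134, 0.001]
ft_force: [-1.2, -0.5, 0.3]
finger_gap: 46.2
finger_force: 0.0
time: 28.75
tool_pos: [556.8, 90.8, 117.1]
tcp_rot: [0.095, 3.139, 0.0]
ft_force: [0.4, 0.1, 0.6]
finger_gap: 11.2
finger_force: 0.0
time: 29.25
tool_pos: [556.6, 90.8, 116.8]
tcp_rot: [0.095, 3.139, 0.0]
ft_force: [-0.5, -0.3, 4.9]
finger_gap: 7.7
finger_force: 30.0
time: 29.75
tool_pos: [557.4, 103.8, 116.8]
tcp_rot: [-0.098, -3.14, 0.01]
ft_force: [-3.3, -17.1, 8.2]
finger_gap: 7.7
finger_force: 30.0
time: 30.25
tool_pos: [557.7, 108.9, 116.9]
tcp_rot: [-0.098, -3.14, 0.009]
ft_force: [-2.7, -16.7, 8.7]
finger_gap: 7.8
finger_force: 30.0
```

```bash
python3 -m inch '0 .001 0 0;0 .001 0 0;0 .001 0 0;0 .001 0 0;0 .001 0 0'
python3 -m inch '0 .001 0 0;0 .001 0 0;0 .001 0 0;0 .001 0 0;0 .001 0 0'
```

```text
time: 30.75
tool_pos: [558.1, 116.0, 116.8]
tcp_rot: [0.097, 3.14, -0.004]
ft_force: [-2.5, -7.3, 7.5]
finger_gap: 7.6
finger_force: 30.0
time: 31.25
tool_pos: [558.2, 117.2, 116.8]
tcp_rot: [-0.098, -3.139, 0.014]
ft_force: [-4.9, -24.8, 11.1]
finger_gap: 7.6
finger_force: 30.0
```

```bash
python3 -m inch '0 .001 0 0;0 .001 0 0;0 .001 0 0;0 .001 0 0;0 .001 0 0'
```

```text
time: 31.75
tool_pos: [558.2, 117.6, 116.7]
tcp_rot: [-0.101, -3.138, 0.025]
ft_force: [-8.4, -44.1, 14.2]
finger_gap: 8.0
finger_force: 30.0
```

```bash
python3 -m inch '0 .001 0 0;0 .001 0 0;0 .001 0 0;0 .001 0 0;0 .001 0 0'
```

```text
time: 32.25
tool_pos: [558.3, 118.3, 116.6]
tcp_rot: [-0.104, -3.137, 0.035]
ft_force: [-9.8, -58.7, 15.8]
finger_gap: 8.4
finger_force: 30.0
```

It has locked: force rises while the foot stops at y≈117.5. I'll relieve the load and check the pin.

```bash
python3 -m inch '0 -.004 0 0;0 -.004 0 0;0 -.004 0 0;0 0 0 0;0 0 0 0'; python3 g.py
```

```text
time: 32.75
tool_pos: [558.2, 117.1, 116.7]
tcp_rot: [-0.098, -3.14, 0.008]
ft_force: [-2.3, -14.9, 6.6]
finger_gap: 7.6
finger_force: 30.0
(np.float64(208.45070422535213), np.float64(201.77464788732394), 71) (np.float64(320.8888888888889), np.float64(240.11111111111111), 18)
grip [ 465.19562199 -166.56130518  155.68963395]
[558.2152457  117.08883199 116.70707953] (array([ -1.8, -26.3,   1.4]), np.float64(-0.17), 'tilt', array([-3.0e-04, -5.4e-03, -1.0e+00]))
```

```bash
python3 -m inch '0 -.003 0 0;0 -.001 0 0;0 0 0 0;0 0 0 0;0 0 0 0'
python3 -m inch '0 0 0 0;0 0 0 0;0 0 0 0;0 0 0 0;0 0 0 0' 0
python3 -m inch '0 0 -.03 0;0 0 -.04 0;0 0 -.04 0;0 0 0 0;0 0 0 0'; python3 g.py
```

```text
time: 33.35
tool_pos: [558.2, 116.8, 116.7]
tcp_rot: [0.095, 3.139, -0.0]
ft_force: [-0.5, -1.0, 4.5]
finger_gap: 7.5
finger_force: 30.0
time: 33.85
tool_pos: [557.7, 116.8, 116.1]
tcp_rot: [-0.095, -3.14, 0.0]
ft_force: [0.2, -0.3, 0.7]
finger_gap: 42.9
finger_force: 0.0
time: 34.35
tool_pos: [558.8, 116.9, 227.7]
tcp_rot: [0.095, 3.137, 0.001]
ft_force: [0.4, -0.2, -0.4]
finger_gap: 46.0
finger_force: 0.0
(np.float64(208.43055555555554), np.float64(201.875), 72) (np.float64(320.8888888888889), np.float64(240.11111111111111), 18)
grip [ 465.21542665 -166.62989886  155.35556708]
[557.1644675  116.67729572 224.82777911] (array([ -3. , -25.8, 109.3]), np.float64(-0.08), 'tilt', array([-2.1e-03, -2.0e-04, -1.0e+00]))
```

```bash
python3 -c "from bench import r;print(r.finish_job())"
```

```text
the job is handed in; nothing more can be done
None
```

The leg is locked about 112 mm further out, in the second hole, with the pin fully home and the handle upright; the gripper is clear and the job was handed in at about 34 s. The grip slipped twice while the handle was being turned: it still parked in the notch the first time, and I pushed it the last 20° or so upright the second.

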